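Shake up the varnish flask on the touch mixer

ROBOT

A 7-joint arm with a two-finger parallel gripper is mounted at the origin on the work surface. World frame = base frame: x ahead of the robot, y to its left, z up, the work surface at z = 0. Lengths are in mm, angles in degrees, forces in N, time in s.
With the tool pointing down it reaches from about 350 to 900 mm from the base axis. Payload 7.2 kg.
Tool frame: the origin (TCP) lies midway between the tips of the shut fingers; the grasp point (between the pads) lies 19 mm behind it; z points along the fingers, y is the line along which they close (so a half turn about z gives the same grasp; the last joint's range is limited). The gripper opens to 88 mm and grips with 3 to 60 N. Pads are 20 mm wide; open, the fingers measure 115 mm over their backs; the gripper's body (75 mm by 178 mm) begins 61 mm behind the grasp point.
Start: joints at [-75.756, 23.554, -0.728, 91.456, 0.321, 64.991, -4.71], TCP at [194.714, 593.899, 222.653] pointing down, gripper open.
Joint ranges: [-169.25, 169.25], [-16.82, 113.86], [-84.01, 82.57], [7.8, 145.47], [-59.2, 239.2], [7.22, 106.19], [-163.78, 163.78]. Speed limits (degrees/s): [136.94, 136.94, 172.46, 172.46, 180, 180, 180].

INTERFACE

Orientations are given as a 3x3 rotation matrix whose columns are the frame's x, y, z axes.
In Python, from workcell import arm, imaging gives the robot as it stands. The module is installed in compiled form; this text tells all that it offers.
- The arm moves only by the tool jog_arm, never from a script. Its arguments are lists of equal length, an entry for each row: "xyz": the shift along the world's x, y, z in cm, a list of three; "spin": the turn about the world's z in degrees. A call has exactly 10 rows; each row is the pose to reach, as a shift and turn from the pose commanded when the call began; what a row does not reach only later rows make up. A row lasts 1/12 s, in which the tool goes at most 41.7 mm and 7.16 degrees, less where a joint would pass 70% of its speed; a pose out of reach is approached as far as the arm can. A call with a gripper value outside its range is refused whole. "gripper" is the finger opening in cm, from 0 to 8.78, set as the call begins (left out, the last holds). The fingers move at their own pace and stop on an object; "force" is the grip in N (left out, the last holds). Time passes only in rows, so rows that repeat a pose let the fingers close, or fill a call up. It gives the time, the measured TCP pose, the force, the opening and the grip force at its end, in the units of the state.
- arm.observe(): the state, without advancing time (a new reading comes with each control period).
- imaging.grab_frame(name): name is "scene" or "top" or "wrist"; returns the picture (480x640x3 uint8, red, green, blue); there is no depth.
- imaging.camera_params(name): a dict with "fov_y" (degrees; the focal length in pixels is half the picture's height over the tangent of half this angle, whatever the lens; pixels are square), "cx", "cy" (the principal point, pixels), "T" (4x4, takes a point from camera to world coordinates); the wrist camera has in their place "tool_from_camera" (4x4, takes a point from camera to tool coordinates, whose origin is the TCP and whose axes are the flange's). Camera axes: x right, y up, looking along -z (the intrinsics and any distortion apply to the point x, -y, -z); pixel columns grow to the right and rows downward; lengths in mm; the calibration is good to about 2 mm. A picture is of the moment at which its call begins: read the wrist's pose just before it. camera_params takes no time and is no camera call.
- arm.hand_in(): hands the job in; it is judged then, once.
The state is a dict: "time": time; "q": joint angles; "qvel": joint speeds; "tau": joint torques, N m; "tcp_pos": TCP position; "eef_rot": TCP orientation; "force": force on the tool from outside, world axes, zero at the start; "wrist_torque": the same for the moment, N m; "opening": finger opening in mm; "grasp_force": force on a finger pad.
Only numpy, scipy, OpenCV 4.12 (cv2) and the standard library are available. Lean on these libraries where they do the work, as an engineer would, in place of code of your own. Each camera call takes 0.05 s, during which the arm holds its last target. There are 200 camera calls.

TASK

The retouching varnish has settled and needs a shake on the touch mixer: take the orange small-tube insert out of the mixer's ring cradle and put it away, hung by its bore on the free post of the wooden stand. Then lift the round amber flask out of the cork ring, seat it upright in the cradle, press it gently down against the springs until the cradle is fully down, and hold it there: finish still gripping the flask by its cap or neck and keeping the cradle pressed down. Leave the bottle, the jar, the chisel and the grey insert alone.

Things in the scene. Friction and masses are not known exactly. Their poses are not given: they have to be found in the camera images.
- mixer: Touch mixer, fixed to the bench: white housing 130 (x) x 120 (y) x 78 mm high, dial and switch on its front (-x) face. On its top, in the middle, sits the sprung ring cradle. Origin: centre of the underside, on the axis of the cradle; z up.
- cradle (a joint): How far the ring cradle is pressed down, in m: 0 = up (rest), 0.010 = fully down on its stop. The cradle moves straight down only; its spring resists with about 3.3 N at first and 9.3 N when fully down, and lifts it again when let go. The weight of the flask or the insert alone does not move it.
- cradle_rim (a point): Centre of the upper rim of the ring cradle; it moves with it (120 mm above the bench at rest). Black rubber ring, 74 mm outside, 52 mm inside, 18 mm deep, on a round aluminium plate. The seated flask rests its ball on the inner edge of the rim: its underside then is 13 mm below this point.
- insert: Orange plastic insert, 65 g, bored through along its axis (bore 22 mm). From below: spigot 48 mm diameter, 10 mm high; flange 62 mm diameter, 5 mm thick; sleeve 34 mm diameter, 32 mm high, to be gripped; 47 mm high in all. Origin: centre of its underside, z up along the bore. At the start it sits in the cradle, its flange on the rim and its spigot inside the ring.
- stand: Dark wooden stand, fixed: block 186 (x) x 74 (y) x 18 mm high, with two upright brass posts 92 mm apart along its x axis, 12 mm diameter with round tops 60 mm above the bench. The post at its +x end is free, the one at its -x end carries the grey insert. Origin: centre of the underside, z up. A hung insert lies with its spigot on the block, its underside 18 mm above the bench.
- free_post (a point): Top of the free post, 60 mm above the bench, 42 mm above the block.
- flask: Round amber glass flask with a blue screw cap, about 160 g: ball 64 mm diameter, its centre 32 mm above the underside; neck 26 mm diameter; cap 32 mm diameter, from 92 to 114 mm above the underside. Origin: lowest point of the ball, z along the neck to the cap. It stands upright in the cork ring, loose.
- flask_cap (a point): Centre of the flask's cap, on its axis, 103 mm above the flask's underside and 11 mm below the top of the cap.
- cork_ring: Cork ring in which the flask stands, fixed: 90 mm outside, 48 mm inside, 25 mm high. Origin: centre of its underside.
- spare: Grey insert of the same shape as the orange one, hung on the other post; to be left alone. Origin: centre of its underside.
- tint_bottle: Small amber bottle with a black cap, 38 mm diameter, 80 mm high; to be left alone. Origin: centre of its underside.
- rosin_jar: Green glass jar with a white lid, 52 mm diameter, 50 mm high; to be left alone. Origin: centre of its underside.
- chisel: Chisel with a wooden handle lying on the bench, 200 mm long, 24 mm thick; to be left alone. Origin: on the bench under the joint of handle and blade; x along it towards the blade.

How it is judged (in metres and radians):
On the way:
1. the orange insert hangs on the free post, fully down on the block, let go (horizontal distance between insert and free_post below 0.009 m and z of insert in the frame of free_post below -0.036 m and angle between insert's own z axis and vertical below 0.12 rad and contact force between insert and the fingers below 0.2 N and linear speed of insert below 0.02 m/s), for 0.2 s.
At the end, for the whole second after the job is handed in: The robot grips the flask by cap or neck and holds it pressed, over 5 N, in the ring: cradle over 7 mm down of 10, flask within 6 mm of its axis and 0.15 rad of upright, still. The orange insert hangs upright on the free post (within 9 mm), on the block to 6 mm, let go (all of step 1 and value of joint cradle above 0.007 m and horizontal distance between flask and cradle_rim below 0.006 m and z of flask in the frame of cradle_rim below -0.008 m and angle between flask's own z axis and vertical below 0.15 rad and contact force between flask and mixer above 5 N and contact force between flask and the fingers above 2 N and z of the grasp point in the frame of flask_cap below 0.016 m and horizontal distance between the grasp point and flask_cap below 0.02 m and linear speed of flask below 0.02 m/s); the arm keeps its last pose, push and grip.
It fails at once if the tint bottle was pushed more than 25 mm away (distance of tint_bottle from where it was at the start of the episode above 0.025 m).
It fails at once if the rosin jar was pushed more than 25 mm away (distance of rosin_jar from where it was at the start of the episode above 0.025 m).
It fails at once if the chisel was pushed more than 25 mm away (distance of chisel from where it was at the start of the episode above 0.025 m).
It fails at once if the grey spare insert was pushed more than 25 mm away (distance of spare from where it was at the start of the episode above 0.025 m).
It fails at once if the glass flask was forced into the cradle with more than 40 N (contact force between flask and mixer above 40 N).
It also fails if it takes over 54 s, if anything falls off the work surface, if the arm or the gripper's body presses on something with over 40 N, if the wrist force passes 120 N, or if a joint passes its speed limit or range.

## Working session

There is one attempt and no reset: what is moved stays moved. The work goes in short steps, Python scripts to look and compute and a tool call to move; the robot and the scene stay as the last step left them, time stands still between calls to the robot, and variables do not carry over. Pictures are saved under pics/ and viewed, at most 10 in all, crops included, and the job is handed in when it is done.

Besides the shell and the picture viewer there is one more tool, called after "Call:" as name(argument=value, ...), one argument or row to a line, values as JSON. jog_arm: Moves the arm, as the interface text tells. Its arguments: {"type":"object","properties":{"xyz":{"type":"array","items":{"type":"array","items":{"type":"number"}}},"spin":{"type":"array","items":{"type":"number"}},"gripper":{"type":"number"},"force":{"type":"number"}},"required":["xyz","spin"]}

```bash
mkdir -p pics; cat > h.py <<'E'
import numpy as np, cv2
from workcell import arm, imaging
def ray(name,u,v,z):
    p=imaging.camera_params(name); T=np.array(p["T"]) if "T" in p else None
    if T is None:
        s=arm.observe(); W=np.eye(4); W[:3,:3]=s["eef_rot"]; W[:3,3]=s["tcp_pos"]; T=W@np.array(p["tool_from_camera"])
    f=240/np.tan(np.radians(p["fov_y"])/2)
    d=T[:3,:3]@np.array([(u-p["cx"])/f,-(v-p["cy"])/f,-1]); o=T[:3,3]
    return o+d*(z-o[2])/d[2]
E
python3 - <<'E'
from h import *
for n in("scene","top","wrist"):
    im=imaging.grab_frame(n); cv2.imwrite(f"pics/{n}0.png",im[:,:,::-1]); print(n,{k:np.round(v,3).tolist() if not isinstance(v,str) else v for k,v in imaging.camera_params(n).items()})
print(arm.observe())
E
```

```text
scene {'fov_y': 53.412, 'cx': 313.883, 'cy': 247.43, 'T': [[-0.397, -0.513, 0.761, 1307.744], [0.917, -0.244, 0.315, 338.12], [0.024, 0.823, 0.567, 653.403], [0.0, 0.0, 0.0, 1.0]]}
top {'fov_y': 52.551, 'cx': 319.393, 'cy': 240.257, 'T': [[-0.018, 0.983, -0.183, 353.475], [-1.0, -0.017, 0.005, 21.158], [0.001, 0.183, 0.983, 1116.126], [0.0, 0.0, 0.0, 1.0]]}
wrist {'fov_y': 71.808, 'cx': 314.573, 'cy': 244.635, 'tool_from_camera': [[0.001, 0.963, 0.27, 73.746], [1.0, -0.001, 0.0, 0.014], [0.0, 0.27, -0.963, -161.716], [0.0, 0.0, 0.0, 1.0]]}
{'time': 0.15, 'q': array([-75.75651681,  23.58969728,  -0.73037806,  91.49048432,
         0.32218491,  64.99193127,  -4.71008439]), 'qvel': array([ 0.01198633, -0.13961321, -0.06087045, -0.10444607,  0.00357638,
       -0.00307147,  0.04904896]), 'tau': array([ 1.35116301e-03, -5.88332820e+01,  6.42340388e-01, -2.91290760e+01,
       -5.37169666e-02,  1.58399023e-02,  6.82593736e-05]), 'tcp_pos': array([194.60230613, 593.53305545, 222.01804618]), 'eef_rot': array([[-9.50257003e-01,  3.11466760e-01, -2.92064623e-04],
       [ 3.11466883e-01,  9.50256266e-01, -1.18735371e-03],
       [-9.22849758e-05, -1.21925964e-03, -9.99999252e-01]]), 'force': array([-0.75514654, -0.3072382 ,  0.15471439]), 'wrist_torque': array([0.01932103, 0.03034837, 0.01750703]), 'grasp_force': 0.0, 'opening': 87.95623998284381}
```

View pics/top0.png

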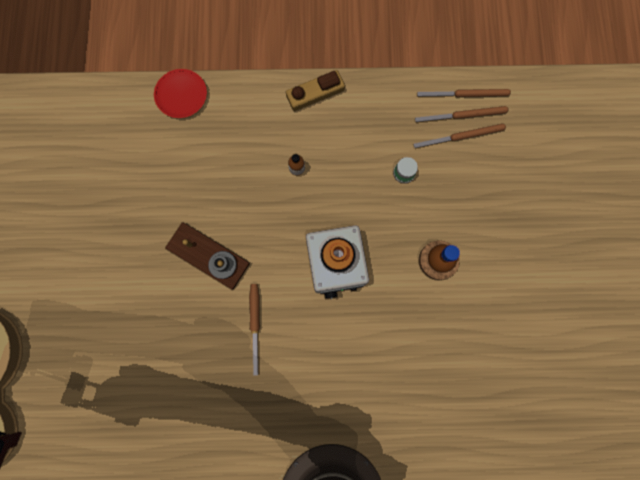

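View pics/scene0.png

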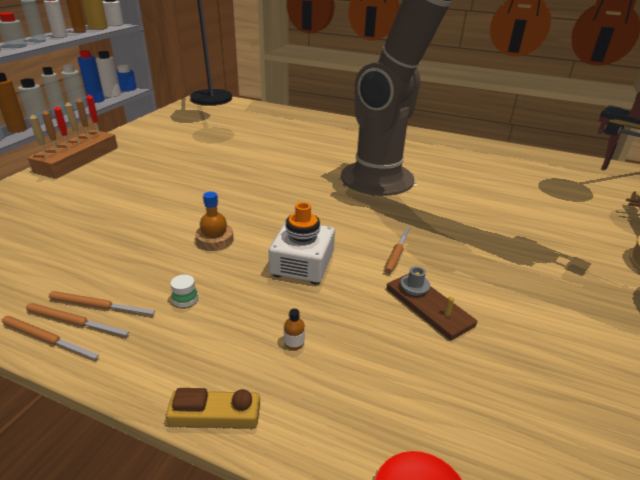

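The top view shows the orange insert at about (339,254), the flask cap at (452,254), the free post at (184,242) and the grey insert at (222,264). I'll enlarge these.

```bash
python3 - <<'E'
import cv2,numpy as np
t=cv2.imread("pics/top0.png"); s=cv2.imread("pics/scene0.png")
def c(im,x,y,w=80,h=60):
    o=cv2.resize(im[y:y+h,x:x+w],(400,300),interpolation=cv2.INTER_CUBIC)
    for k in range(0,w,20): cv2.putText(o,str(x+k),(k*400//w,10),0,.35,(255,255,255),1); cv2.line(o,(k*400//w,0),(k*400//w,300),(255,255,255),1)
    for k in range(0,h,20): cv2.putText(o,str(y+k),(0,k*300//h+10),0,.35,(255,255,255),1); cv2.line(o,(0,k*300//h),(400,k*300//h),(255,255,255),1)
    return o
cv2.imwrite("pics/m.png",np.vstack([np.hstack([c(t,300,220),c(t,400,220)]),np.hstack([c(t,160,220,100,75),c(s,380,260,100,75)])]))
E
```

```text
(no output)
```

View pics/m.png

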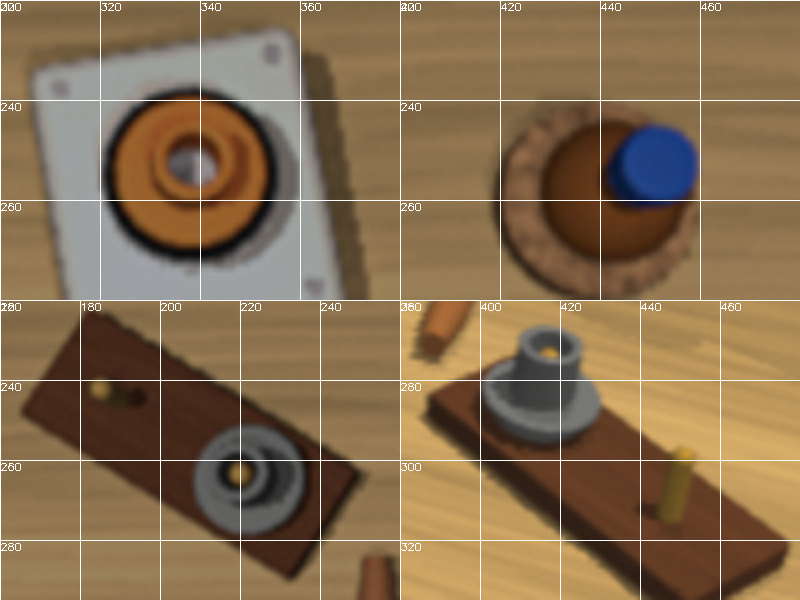

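```bash
python3 - <<'E'
from h import *
for l,u,v,z in [("sleeve",338.3,252.2,157),("ring",337.7,254.2,120),("flangeTop",337.7,253.6,125),("cap",452,252.3,128),("ball",441,258.5,46),("cork",440,259.5,25),("post",183.7,242.3,58),("spare post",219,263,58),("spare fl",220.5,264.7,33),("tint",296,158,80),("jar",407,167,50)]:
    print(l,ray("top",u,v,z).round(1))
for l,u,v,z in [("sleeve",303,207,157),("cap",211,196,128),("post",450,297.5,59),("spare sleeve top",417.5,284-14,65)]: print("sc",l,ray("scene",u,v,z).round(1))
s=arm.observe();R=s["eef_rot"];print(np.degrees(np.arctan2(R[1,1],R[0,1])))
E
```

```text
sleeve [507.  -20.6 157. ]
ring [508.7 -20.9 120. ]
flangeTop [509.2 -20.7 125. ]
cap [ 507.4 -256.   128. ]
ball [ 506.6 -253.6   46. ]
cork [ 507.4 -256.5   25. ]
post [551.  316.3  58. ]
spare post [503.4 237.4  58. ]
spare fl [503.1 239.   33. ]
tint [734.4  65.4  80. ]
jar [ 719.4 -187.9   50. ]
sc sleeve [515.1 -16.8 157. ]
sc cap [ 514.3 -246.9  128. ]
sc post [553.8 313.1  59. ]
sc spare sleeve top [502.1 236.5  65. ]
71.8523395397336
```

The positions agree: the posts are 92.2 mm apart, against 92 given. I'm moving above the insert.

Call:
jog_arm(
  xyz=[
    [1,-2,0.5],
    [2.5,-5,1],
    [4.2,-8.4,1],
    [6,-11.8,1],
    [7.7,-15.1,1],
    [9.4,-18.5,1],
    [11.1,-21.8,1],
    [12.8,-25.2,1],
    [14.5,-28.5,1],
    [16.2,-31.9,1],
  ],
  spin=[0,0,0,0,0,0,0,0,0,0],
  gripper=7.0,
)

```text
time: 0.98
tcp_pos: [357.1, 273.2, 232.7]
eef_rot: [[-0.95, 0.311, 0.0], [0.311, 0.95, 0.0], [0.0, 0.0, -1.0]]
force: [1.2, -0.5, -0.1]
opening: 70.2
grasp_force: 0.0
```

Call:
jog_arm(
  xyz=[
    [1.7,-3.4,0],
    [3.4,-6.7,0],
    [5.1,-10.1,0],
    [6.8,-13.4,0],
    [8.5,-16.8,0],
    [10.2,-20.1,0],
    [11.9,-23.4,0],
    [13.6,-26.4,0],
    [14.7,-28.5,0],
    [15.1,-29.5,0],
  ],
  spin=[0,0,0,0,0,0,0,0,0,0],
)

```text
time: 1.82
tcp_pos: [508.7, -23.8, 232.6]
eef_rot: [[-0.949, 0.315, 0.001], [0.315, 0.949, -0.001], [-0.001, -0.001, -1.0]]
force: [-1.0, 0.2, -0.3]
opening: 69.8
grasp_force: 0.0
```

```bash
python3 - <<'E'
from h import *
import time
s=arm.observe(); print(s["time"],s["tcp_pos"],s["qvel"].round(1),s["q"].round(1),s["force"])
im=imaging.grab_frame("wrist"); cv2.imwrite("pics/w1.png",im[:,:,::-1])
E
```

```text
1.8167 [508.74909462 -23.83705309 232.64355051] [10.2  5.2  2.4 -4.8 -3.8  1.8 14.4] [-25.1  11.9  26.3 108.   -5.9  61.4  75.1] [-0.99234607  0.19695759 -0.26464395]
```

View pics/w1.png

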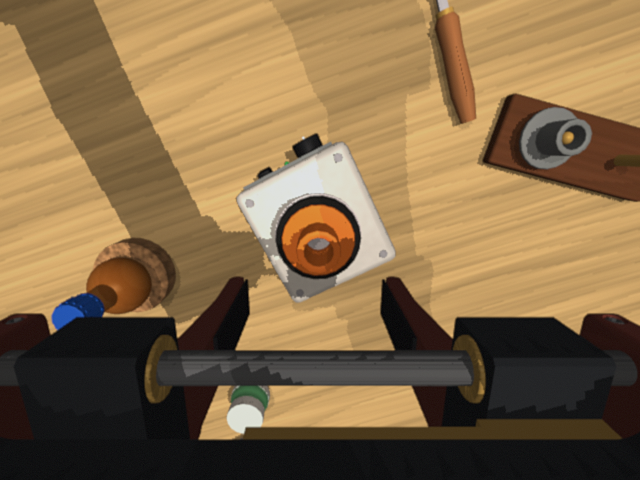

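The wrist view shows the sleeve's top ring at about (319,245), the black ring's centre at about (317,237), and the fingers on either side.

```bash
python3 - <<'E'
from h import *
s=arm.observe(); print(s["tcp_pos"])
print(ray("wrist",319,245,157),ray("wrist",317.5,237,120))
im=cv2.imread("pics/w1.png")[190:290,250:390]; cv2.imwrite("pics/w1c.png",cv2.resize(im,None,fx=5,fy=5,interpolation=cv2.INTER_CUBIC))
E
```

```text
[508.74709692 -24.50165769 232.60695985]
[503.31946087 -19.41312762 157.        ] [506.2487154  -21.30338049 120.        ]
```

View pics/w1c.png

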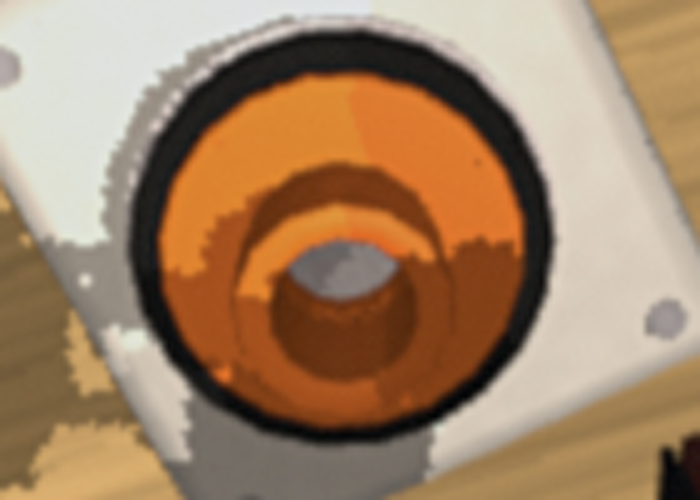

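Call:
jog_arm(
  xyz=[
    [0,0,-1],
    [0,0,-2.5],
    [0,0,-4],
    [0,0,-5.5],
    [0,0,-7],
    [0,0,-8.5],
    [0,0,-9.5],
    [0,0,-10.2],
    [0,0,-10.2],
    [0,0,-10.2],
  ],
  spin=[0,0,0,0,0,0,0,0,0,0],
)

```text
time: 2.7
tcp_pos: [507.6, -19.7, 130.6]
eef_rot: [[-0.95, 0.311, -0.0], [0.311, 0.95, 0.0], [0.0, -0.0, -1.0]]
force: [-0.6, 0.8, 0.9]
opening: 70.0
grasp_force: 0.0
```

Call:
jog_arm(
  xyz=[
    [0,0,0],
    [0,0,0],
    [0,0,0],
    [0,0,0],
    [0,0,0],
    [0,0,0],
    [0,0,0],
    [0,0,0],
    [0,0,0],
    [0,0,0],
  ],
  spin=[0,0,0,0,0,0,0,0,0,0],
  gripper=2.5,
  force=15,
)

```text
time: 3.53
tcp_pos: [507.8, -20.1, 130.8]
eef_rot: [[-0.95, 0.312, 0.0], [0.312, 0.95, 0.0], [-0.0, 0.0, -1.0]]
force: [-0.3, 0.1, 3.7]
opening: 34.2
grasp_force: 15.0
```

Call:
jog_arm(
  xyz=[
    [0,0,0.5],
    [0,0,1.3],
    [0,0,2.5],
    [0,0,4],
    [0,0,5.5],
    [0.2,1.5,7],
    [0.5,4,8.5],
    [0.8,6.5,9.5],
    [1.2,9.2,10],
    [1.6,12,10],
  ],
  spin=[0,0,0,0,0,0,0,0,0,0],
)

```text
time: 4.37
tcp_pos: [524.4, 100.8, 232.9]
eef_rot: [[-0.95, 0.312, 0.003], [0.312, 0.95, 0.001], [-0.002, 0.002, -1.0]]
force: [0.8, 0.1, -0.6]
opening: 33.9
grasp_force: 15.0
```

Call:
jog_arm(
  xyz=[
    [0.3,2.7,0],
    [0.6,5.3,0],
    [0.9,7.5,0],
    [1.1,9,0],
    [1.2,9.8,0],
    [1.2,10,0],
    [1.2,10,0],
    [1.2,10,0],
    [1.2,10,0],
    [1.2,10,0],
  ],
  spin=[0,0,0,0,0,0,0,0,0,0],
)

```text
time: 5.2
tcp_pos: [535.8, 198.6, 230.9]
eef_rot: [[-0.95, 0.313, 0.0], [0.313, 0.95, -0.0], [-0.0, -0.0, -1.0]]
force: [-0.9, -0.9, -0.6]
opening: 34.4
grasp_force: 15.0
```

```bash
python3 - <<'E'
from h import *
s=arm.observe(); print(s["tcp_pos"],s["qvel"].round(1),s["opening"])
p=imaging.camera_params("wrist")
im=imaging.grab_frame("wrist")[:,:,::-1]; cv2.imwrite("pics/w2.png",im)
E
```

```text
[535.84918732 198.5921731  230.85105329] [-0.1  0.1 -0.4 -0.1 -0.1  0.  -0.1] 34.43135577745083
```

View pics/w2.png

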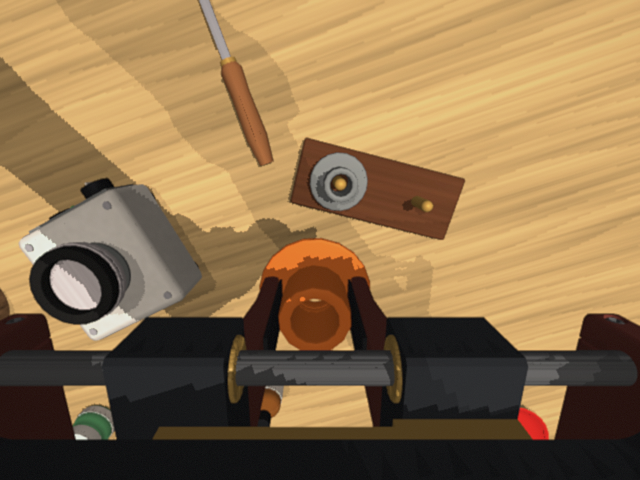

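The insert hangs upright in the grip. The free post's top is at (428,206), the spare's post at (341,184), and the empty cradle rim's centre at about (75,283).

```bash
python3 - <<'E'
from h import *
print(ray("wrist",428,206,59),ray("wrist",341,184,59),ray("wrist",75,283,120), ray("wrist",315,315,248))
E
```

```text
[551.99486805 314.22646839  59.        ] [503.46574044 237.02814862  59.        ] [505.84018865 -14.04651833 120.        ] [537.82606437 198.39138408 248.        ]
```

Call:
jog_arm(
  xyz=[
    [0.3,2,0],
    [0.7,4.5,-1],
    [1.1,7.2,-3],
    [1.4,9.7,-5],
    [1.6,11.1,-7],
    [1.6,11.5,-9],
    [1.6,11.5,-10.5],
    [1.6,11.5,-11.5],
    [1.6,11.5,-12.0],
    [1.6,11.5,-12.0],
  ],
  spin=[0,0,0,0,0,0,0,0,0,0],
)

```text
time: 6.08
tcp_pos: [551.5, 314.0, 109.9]
eef_rot: [[-0.95, 0.312, -0.001], [0.312, 0.95, -0.001], [0.001, -0.001, -1.0]]
force: [0.1, 0.5, -0.9]
opening: 33.9
grasp_force: 15.0
```

Call:
jog_arm(
  xyz=[
    [0,0,-1],
    [0,0,-2],
    [0,0,-3],
    [0,0,-4],
    [0,0,-5],
    [0,0,-6],
    [0,0,-6.5],
    [0,0,-6.7],
    [0,0,-6.8],
    [0,0,-6.8],
  ],
  spin=[0,0,0,0,0,0,0,0,0,0],
)

```text
time: 6.92
tcp_pos: [551.8, 314.9, 42.6]
eef_rot: [[-0.95, 0.312, 0.0], [0.312, 0.95, 0.0], [-0.0, 0.0, -1.0]]
force: [0.6, 0.3, -1.2]
opening: 34.3
grasp_force: 15.0
```

Call:
jog_arm(
  xyz=[
    [0,0,-0.1],
    [0,0,-0.2],
    [0,0,-0.3],
    [0,0,-0.35],
    [0,0,-0.4],
    [0,0,-0.4],
    [0,0,-0.4],
    [0,0,-0.4],
    [0,0,-0.4],
    [0,0,-0.4],
  ],
  spin=[0,0,0,0,0,0,0,0,0,0],
)

```text
time: 7.75
tcp_pos: [551.7, 315.0, 38.9]
eef_rot: [[-0.95, 0.311, 0.0], [0.311, 0.95, 0.0], [-0.0, 0.0, -1.0]]
force: [-1.2, -0.1, 4.7]
opening: 34.0
grasp_force: 15.0
```

Call:
jog_arm(
  xyz=[
    [0,0,0],
    [0,0,0],
    [0,0,0],
    [0,0,0],
    [0,0,0],
    [0,0,0],
    [0,0,0],
    [0,0,0],
    [0,0,0],
    [0,0,0],
  ],
  spin=[0,0,0,0,0,0,0,0,0,0],
  gripper=5.0,
)

```text
time: 8.58
tcp_pos: [551.7, 314.9, 38.6]
eef_rot: [[-0.95, 0.312, -0.0], [0.312, 0.95, 0.0], [0.0, -0.0, -1.0]]
force: [0.7, -0.4, 1.0]
opening: 50.0
grasp_force: 0.0
```

Call:
jog_arm(
  xyz=[
    [0,0,0.5],
    [0,0,1.5],
    [0,0,3],
    [0,0,5],
    [0,0,7],
    [0,0,9.5],
    [0,0,12],
    [0,-0.5,15],
    [0,-2,17.5],
    [-0.4,-5,19.5],
  ],
  spin=[0,0,0,0,0,0,0,0,0,0],
)

```text
time: 9.42
tcp_pos: [547.9, 268.2, 236.7]
eef_rot: [[-0.952, 0.307, 0.003], [0.307, 0.952, 0.003], [-0.001, 0.004, -1.0]]
force: [0.4, 0.0, 0.8]
opening: 49.9
grasp_force: 0.0
```

Call:
jog_arm(
  xyz=[
    [-0.3,-2.5,0],
    [-0.6,-4.8,0],
    [-0.8,-6.2,0],
    [-0.8,-6.5,0],
    [-0.8,-6.5,0],
    [-0.8,-6.5,0],
    [-0.8,-6.5,0],
    [-0.8,-6.5,0],
    [-0.8,-6.5,0],
    [-0.8,-6.5,0],
  ],
  spin=[0,0,0,0,0,0,0,0,0,0],
)

```text
time: 10.25
tcp_pos: [539.6, 200.6, 233.3]
eef_rot: [[-0.951, 0.311, -0.0], [0.311, 0.951, -0.0], [0.0, -0.0, -1.0]]
force: [0.4, 0.5, -1.1]
opening: 49.6
grasp_force: 0.0
```

```bash
python3 - <<'E'
from h import *
s=arm.observe(); print(s["tcp_pos"])
im=imaging.grab_frame("wrist")[:,:,::-1]; cv2.imwrite("pics/w3.png",im)
E
```

```text
[539.62947028 200.55917757 233.34822504]
```

View pics/w3.png

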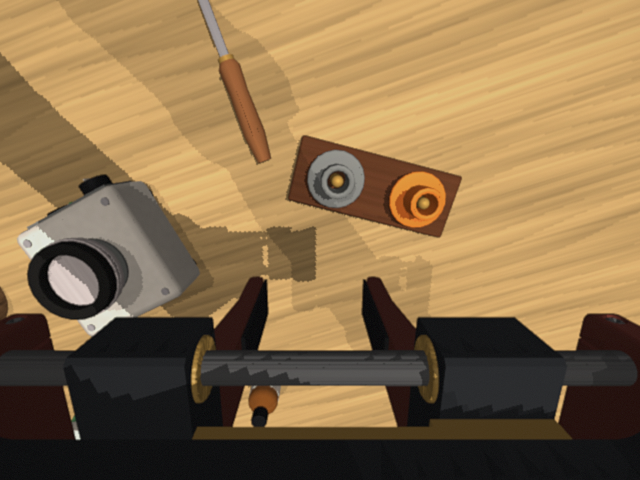

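The insert hangs level with the grey one on the post, at (424,203). Next is the flask.

Call:
jog_arm(
  xyz=[
    [-0.1,-1,0],
    [-0.2,-3,0],
    [-0.4,-5.5,0],
    [-0.6,-8.5,0],
    [-0.8,-11.5,0],
    [-1,-14.5,0],
    [-1.2,-17.5,0],
    [-1.4,-20.5,0],
    [-1.6,-23.5,0],
    [-1.8,-26.5,0],
  ],
  spin=[0,0,0,0,0,0,0,0,0,0],
  gripper=7.0,
)

```text
time: 11.13
tcp_pos: [521.0, -67.3, 233.9]
eef_rot: [[-0.95, 0.312, 0.0], [0.312, 0.95, 0.0], [-0.0, 0.0, -1.0]]
force: [-0.8, 0.1, 0.1]
opening: 69.9
grasp_force: 0.0
```

Call:
jog_arm(
  xyz=[
    [-0.2,-3,0],
    [-0.4,-6,0],
    [-0.6,-9,0],
    [-0.8,-12,0],
    [-1,-14.5,0],
    [-1.2,-16.5,0],
    [-1.4,-18,0],
    [-1.4,-19,0],
    [-1.4,-19,0],
    [-1.4,-19,0],
  ],
  spin=[0,0,0,0,0,0,0,0,0,0],
)

```text
time: 11.97
tcp_pos: [507.5, -255.2, 233.6]
eef_rot: [[-0.95, 0.312, -0.0], [0.312, 0.95, 0.0], [0.0, 0.0, -1.0]]
force: [0.5, 0.6, -0.5]
opening: 69.5
grasp_force: 0.0
```

```bash
python3 - <<'E'
from h import *
s=arm.observe(); print(s["tcp_pos"],s["q"].round(0))
im=imaging.grab_frame("wrist")[:,:,::-1]; cv2.imwrite("pics/w4.png",im)
E
```

```text
[ 507.50218926 -255.17294972  233.58081581] [ -3.  19.  32. 100. -11.  64. 104.]
```

View pics/w4.png

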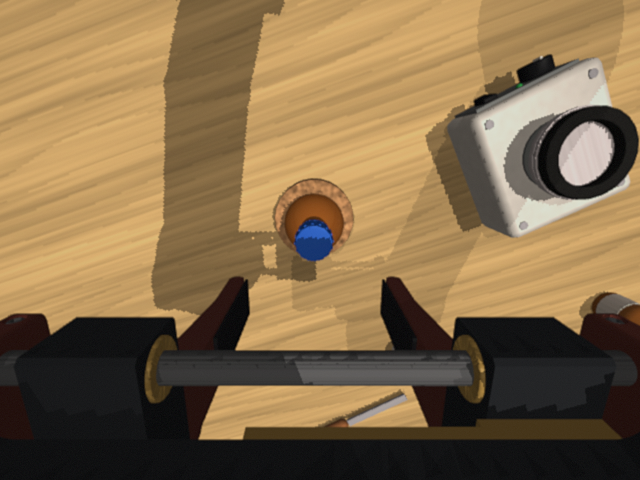

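The flask's cap top is at about (314,243), centred between the fingers. The cradle rim's centre is at about (588,152).

```bash
python3 - <<'E'
from h import *
print(ray("wrist",314,243,128),ray("wrist",314,217,25),ray("wrist",588,152,120))
E
```

```text
[ 507.49523968 -254.69260807  128.        ] [ 505.32212942 -254.15153959   25.        ] [505.87599467 -23.62958412 120.        ]
```

Call:
jog_arm(
  xyz=[
    [0,0,-1],
    [0,0,-3],
    [0,0,-5],
    [0,0,-7],
    [0,0,-9],
    [0,0,-11],
    [0,0,-12.5],
    [0,0,-13.2],
    [0,0,-13.5],
    [0,0,-13.5],
  ],
  spin=[0,0,0,0,0,0,0,0,0,0],
)

```text
time: 12.85
tcp_pos: [507.6, -254.4, 98.1]
eef_rot: [[-0.95, 0.311, -0.001], [0.311, 0.95, 0.0], [0.001, 0.0, -1.0]]
force: [0.3, 0.8, 0.5]
opening: 70.0
grasp_force: 0.0
```

Call:
jog_arm(
  xyz=[
    [0,0,0],
    [0,0,0],
    [0,0,0],
    [0,0,0],
    [0,0,0],
    [0,0,0],
    [0,0,0],
    [0,0,0],
    [0,0,0],
    [0,0,0],
  ],
  spin=[0,0,0,0,0,0,0,0,0,0],
  gripper=2.0,
  force=35,
)

```text
time: 13.68
tcp_pos: [507.8, -255.4, 98.8]
eef_rot: [[-0.95, 0.312, 0.0], [0.312, 0.95, -0.0], [-0.0, -0.0, -1.0]]
force: [-0.1, -1.5, 3.3]
opening: 31.3
grasp_force: 35.0
```

Call:
jog_arm(
  xyz=[
    [0,0,0.5],
    [0,0,1.5],
    [0,0,3],
    [0,0,5],
    [0,0,7],
    [0,0,9],
    [0,0,11],
    [0,0,12.5],
    [0,0,13],
    [0,0,13],
  ],
  spin=[0,0,0,0,0,0,0,0,0,0],
)

```text
time: 14.52
tcp_pos: [508.2, -255.3, 230.2]
eef_rot: [[-0.95, 0.311, 0.003], [0.311, 0.95, -0.0], [-0.003, 0.0, -1.0]]
force: [-0.3, -0.2, -2.4]
opening: 31.5
grasp_force: 35.0
```

Call:
jog_arm(
  xyz=[
    [0,1,0.5],
    [0,3,1],
    [0,6,1],
    [0,9.5,1],
    [0,13,1],
    [0,16.5,1],
    [0,19.5,1],
    [0,22,1],
    [0,23.2,0.8],
    [0,23.4,0.5],
  ],
  spin=[0,0,0,0,0,0,0,0,0,0],
)

```text
time: 15.35
tcp_pos: [507.0, -17.0, 232.7]
eef_rot: [[-0.952, 0.307, -0.002], [0.307, 0.952, 0.001], [0.002, 0.0, -1.0]]
force: [-0.4, 0.2, -2.0]
opening: 31.4
grasp_force: 35.0
```

Call:
jog_arm(
  xyz=[
    [0,0,-0.5],
    [0,0,-1],
    [0,0,-1.5],
    [0,0,-1.9],
    [0,0,-2.3],
    [0,0,-2.6],
    [0,0,-2.9],
    [0,0,-3.1],
    [0,0,-3.3],
    [0,0,-3.3],
  ],
  spin=[0,0,0,0,0,0,0,0,0,0],
)

```text
time: 16.18
tcp_pos: [507.6, -21.1, 200.3]
eef_rot: [[-0.95, 0.311, -0.0], [0.311, 0.95, -0.0], [0.0, -0.0, -1.0]]
force: [-1.6, -0.0, -2.8]
opening: 31.2
grasp_force: 35.0
```

```bash
python3 - <<'E'
from h import *
s=arm.observe(); print(s["tcp_pos"],s["force"])
a=imaging.grab_frame("scene")[160:300,230:370,::-1]; b=imaging.grab_frame("wrist")[150:430,160:480,::-1]
cv2.imwrite("pics/s5.png",np.hstack([cv2.resize(a,(400,400)),cv2.resize(b,(400,400))]))
E
```

```text
[507.57335248 -21.09293163 200.32883661] [-1.63216227 -0.03157717 -2.78415453]
```

View pics/s5.png

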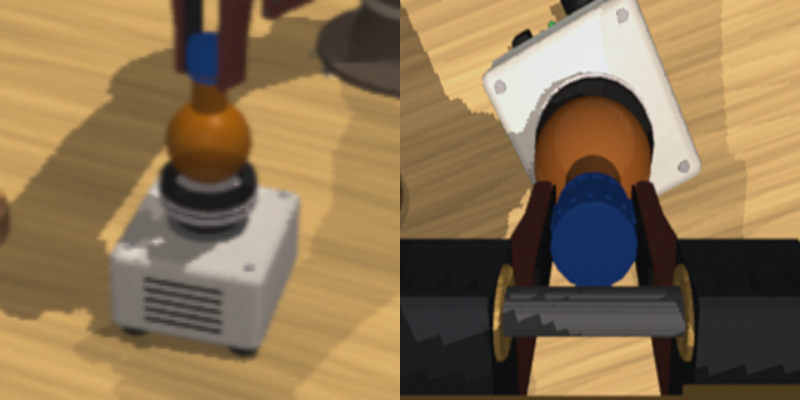

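The flask is upright and centred over the ring in both views. I'll lower it gradually while watching the force.

Call:
jog_arm(
  xyz=[
    [0,0,-0.1],
    [0,0,-0.2],
    [0,0,-0.3],
    [0,0,-0.4],
    [0,0,-0.5],
    [0,0,-0.6],
    [0,0,-0.7],
    [0,0,-0.8],
    [0,0,-0.9],
    [0,0,-0.9],
  ],
  spin=[0,0,0,0,0,0,0,0,0,0],
)

```text
time: 17.12
tcp_pos: [508.2, -20.9, 191.9]
eef_rot: [[-0.95, 0.311, 0.001], [0.311, 0.95, 0.0], [-0.001, 0.001, -1.0]]
force: [0.7, -0.0, 0.9]
opening: 31.4
grasp_force: 35.0
```

Call:
jog_arm(
  xyz=[
    [0,0,-0.05],
    [0,0,-0.1],
    [0,0,-0.15],
    [0,0,-0.2],
    [0,0,-0.25],
    [0,0,-0.3],
    [0,0,-0.35],
    [0,0,-0.4],
    [0,0,-0.4],
    [0,0,-0.4],
  ],
  spin=[0,0,0,0,0,0,0,0,0,0],
)

```text
time: 17.95
tcp_pos: [507.9, -21.0, 187.8]
eef_rot: [[-0.95, 0.311, 0.0], [0.311, 0.95, 0.0], [-0.0, 0.0, -1.0]]
force: [2.5, 2.3, 3.3]
opening: 31.4
grasp_force: 35.0
```

Call:
jog_arm(
  xyz=[
    [0,0,-0.05],
    [0.05,0.05,-0.1],
    [0.1,0.1,-0.15],
    [0.1,0.1,-0.2],
    [0.1,0.1,-0.25],
    [0.1,0.1,-0.3],
    [0.1,0.1,-0.35],
    [0.1,0.1,-0.4],
    [0.1,0.1,-0.45],
    [0.1,0.1,-0.45],
  ],
  spin=[0,0,0,0,0,0,0,0,0,0],
)

```text
time: 18.78
tcp_pos: [508.7, -20.5, 183.2]
eef_rot: [[-0.95, 0.312, -0.0], [0.312, 0.95, -0.0], [-0.0, -0.0, -1.0]]
force: [1.0, -0.1, 4.9]
opening: 31.3
grasp_force: 35.0
```

Call:
jog_arm(
  xyz=[
    [0,0,-0.03],
    [0,0,-0.06],
    [0,0,-0.09],
    [0,0,-0.12],
    [0,0,-0.15],
    [0,0,-0.18],
    [0,0,-0.2],
    [0,0,-0.2],
    [0,0,-0.2],
    [0,0,-0.2],
  ],
  spin=[0,0,0,0,0,0,0,0,0,0],
)

```text
time: 19.62
tcp_pos: [508.8, -20.5, 181.4]
eef_rot: [[-0.95, 0.312, 0.0], [0.312, 0.95, -0.0], [-0.0, -0.0, -1.0]]
force: [0.2, -0.1, 7.6]
opening: 31.3
grasp_force: 35.0
```

Call:
jog_arm(
  xyz=[
    [0,0,-0.02],
    [0,0,-0.04],
    [0,0,-0.06],
    [0,0,-0.08],
    [0,0,-0.1],
    [0,0,-0.1],
    [0,0,-0.1],
    [0,0,-0.1],
    [0,0,-0.1],
    [0,0,-0.1],
  ],
  spin=[0,0,0,0,0,0,0,0,0,0],
)

```text
time: 20.45
tcp_pos: [509.1, -20.5, 180.9]
eef_rot: [[-0.95, 0.312, 0.001], [0.312, 0.95, -0.0], [-0.001, 0.0, -1.0]]
force: [-0.7, 0.1, 10.9]
opening: 31.1
grasp_force: 35.0
```

```bash
python3 - <<'E'
from h import *
S=imaging.grab_frame("scene")[:,:,::-1]; cv2.imwrite("pics/s6.png",np.hstack([cv2.resize(S[160:300,230:370],(400,400)),cv2.resize(S[240:340,380:480],(400,400))]))
s=arm.observe(); print(s["tcp_pos"],s["force"],s["grasp_force"],s["time"])
E
```

```text
[509.04957096 -20.49656004 180.8886873 ] [-1.32243535  0.96110721 11.29082162] 35.00214457511902 20.5
```

View pics/s6.png

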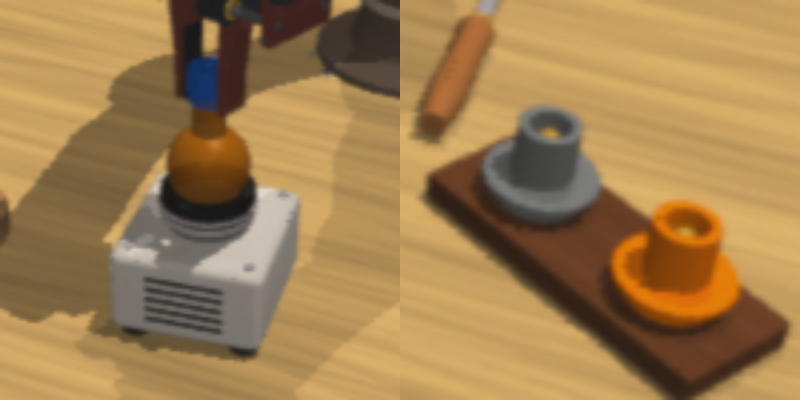

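The flask sits upright in the lowered ring, and the orange insert is fully down on its post. The tool force is steady at about 11 N, so I'm handing in.

```bash
python3 -c "
from workcell import arm
print(arm.hand_in())"
```

```text
the job is handed in; nothing more can be done
None
```

I handed the job in at about 20.5 s: the orange insert hangs on the free post, and the flask is gripped by its cap and held upright in the cradle, pressed down to its stop with about 11 N at the tool. `hand_in()` returned no verdict, so the judging result isn't known.

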